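Angle a bar past the post into the jig bay

TASK

Push the length of square aluminium bar into the bay of the steel jig, so that it lies with its whole length flat against the back fence, between the two end stops and behind the round post. The post stands in the way of a straight push: pivot the bar by pushing one end and then the other, so that its right-hand end goes in behind the post first. Only push it along the bench with the fingers, never pick it up or tip it, and leave the other things where they are.

Things in the scene. Friction and masses are not known exactly. Their poses are not given: they have to be found in the camera images.
- jig: low steel jig, fixed to the bench, open to the robot. Origin on the bench at the middle of the front face of its back fence; x points away from the robot into the fence, y left along it, z up. Fence: front face at x = 0, 10 mm thick, 30 mm high. The bench top is the bay's floor. Behind the fence a 5 mm high flange runs to x = +20 mm
- left_stop (a point): middle of the inner face of the jig's left end stop, at x = -25, y = +145 mm in the jig's frame, 15 mm above the bench. The stop is 12 mm thick, 30 mm high and runs 50 mm forward from the fence
- right_stop (a point): the same on the right end stop, at x = -25, y = -145 mm in the jig's frame: the bay between the stops is 290 mm long
- post (a point): foot of the jig's upright round steel post, on its axis at bench height: 24 mm in diameter, 45 mm high, fixed, at x = -62, y = -97 mm in the jig's frame, near the right end of the bay's mouth. Between its back and the fence are 50 mm; between its left side and the left stop 230 mm, less than the bar's length
- bar: loose bar of plain aluminium, 25x25 mm in section, 240 mm long, about 0.4 kg, lying on the bench between robot and jig, roughly crosswise and shifted to the left of the bay. Origin at the centre of its underside; y along it towards its left end, x across it away from the robot, z up. It stays where it is pushed
- bar_center (a point): centre of the bar, half-way up (12.5 mm above its underside)
- bar_left_end (a point): centre of the bar's left end face (120 mm from its centre along its +y)
- bar_right_end (a point): centre of the bar's right end face (120 mm from its centre along its -y)
- masking_tape: bystander, loose, to be left alone: a roll of tan masking tape, 101 mm across and 24 mm high, lying flat left of the work; origin at the centre of its underside
- loupe: bystander, loose, to be left alone: a small black eye loupe, 35 mm across and 36 mm high, standing left of the work; origin at the centre of its underside
- oil_stone: bystander, loose, to be left alone: a brown and grey sharpening stone 150x50x25 mm lying right of the work; origin at the centre of its underside
- pliers: bystander, loose, to be left alone: red-handled pliers 128x52x12 mm lying flat at the front, right of the work; origin at the centre of the underside
- matchbox: bystander, loose, to be left alone: a matchbox 36x55x15 mm lying right of the work; origin at the centre of its underside
- steel_bowl: bystander, loose, to be left alone: a small steel bowl 99 mm across and 35 mm high, at the left of the work; origin at the centre of its underside

How it is judged:
On the way:
1. the bar's right-hand end is in the bay behind the post while its left-hand end is still outside (x of bar_right_end in the frame of jig above -0.045 m and y of bar_right_end in the frame of jig below -0.085 m and x of bar_left_end in the frame of jig below -0.03 m), for 0.05 s.
At the end, for the whole second after the job is handed in: the bar lies flat on the bench in the bay, between the end stops and behind the post, both ends within 5 mm of touching the fence and parallel to it within 0.03 rad, at rest (x of each of bar_left_end, bar_right_end in the frame of jig above -0.0175 m and y of bar_center in the frame of jig between -0.028 and 0.028 m and angle between the y axis of bar and the y axis of jig, either way round below 0.03 rad and height (world z) of bar_center below 0.016 m and angle between bar's own z axis and vertical below 0.05 rad and linear speed of bar below 0.01 m/s).
It fails at once if the bar is lifted: its centre or an end rises more than 10 mm off the bench (height (world z) of any of bar_center, bar_left_end, bar_right_end above 0.0225 m).
It fails at once if the bar is rolled or tipped over (angle between bar's own z axis and vertical above 0.3 rad).
It fails at once if a bystander is moved by more than 20 mm (distance of any of masking_tape, loupe, oil_stone, pliers, matchbox, steel_bowl from where it was at the start of the episode above 0.02 m).
It also fails if it takes over 72 s, if anything falls off the work surface, if the arm or the gripper's body presses on something with over 40 N, if the wrist force passes 120 N, or if a joint passes its speed limit or range.

ROBOT

A 6-joint arm with a two-finger parallel gripper is mounted at the origin on a cart in front of the work surface, level with it; the furniture and walls round the work are solid. World frame = base frame: x ahead of the robot, y to its left, z up, the work surface at z = 0. Lengths are in m, angles in rad, forces in N, time in s.
With the tool pointing down it reaches from about 0.25 to 0.725 m from the base axis. Payload 4 kg.
Tool frame: the origin (TCP) lies midway between the tips of the shut fingers; the grasp point (between the pads) lies 19 mm behind it (bot.grip_point_offset is the distance from the TCP to the grasp point, in m); z points along the fingers, y is the line along which they close (so a half turn about z gives the same grasp; the last joint's range is limited). The gripper opens to 85 mm and grips with 20 to 120 N. Pads are 22 mm wide; open, the fingers measure 114 mm over their backs; the gripper's body (76 mm by 85 mm) begins 54 mm behind the grasp point. The pads swing forward as they close: fully open they stand 13 mm farther back than shut.
Start: joints at [1.241, 0.241, 0.005, 1.335, 0, 1.571], TCP at [0.162, 0.473, 0.208] pointing down, gripper open.
Joint ranges: [-2.72, 2.72], [-1.05, 1.87], [-1.09, 1.28], [-1.99, 2.15], [-1.42, 1.44], [-3.14, 3.14]. Speed limits (rad/s): [2.79, 2.79, 3.14, 3.14, 3.14, 3.14].

INTERFACE

Orientations are given as a unit quaternion [x, y, z, w].
In Python, from workcell import bot gives the robot as it stands.
- The arm moves only by the tool step_arm, never from a script. Its argument "targets" is text: rows parted by semicolons, each of 7 numbers parted by spaces: the opening, from -1 (shut) to 1 (fully open), so that 0 is half open, then the shift along the world's x, y, z normalised to -1 to 1, where 1 is 0.5 m, then the turn, a rotation vector about the world's x, y, z normalised to -1 to 1, where 1 is pi/4 rad. In form: gripper x y z wx wy wz; .... A call has 1 to 10 rows; each row is the pose to reach, as a shift and turn from the pose commanded when the call began; what a row does not reach only later rows make up. A row lasts 1/12 s, in which the tool goes at most 41.7 mm and 7.16 degrees, less where a joint would pass 70% of its speed; a pose out of reach is approached as far as the arm can. A call with a number of a shift or a turn outside -1 to 1 is refused whole. A call with a gripper value outside its range is refused whole. The fingers move at their own pace and stop on an object; the grip force is fixed at half the most. Time passes only in rows, so rows that repeat a pose let the fingers close. It gives the time, the measured TCP pose, the force, the opening and the grip force at its end, in the units of the state.
- bot.get_obs(): the state, without advancing time (a new reading comes with each control period).
- bot.camera(name): name is "scene" or "top"; returns the picture (420x560x3 uint8, red, green, blue); there is no depth.
- bot.camera_info(name): a dict with "vertical_fov" (degrees; the focal length in pixels is half the picture's height over the tangent of half this angle, whatever the lens; pixels are square), "cx", "cy" (the principal point, pixels), "D" ([k1, k2, p1, p2, k3] as OpenCV has them; the pictures are not rectified), "pose" (4x4, takes a point from camera to world coordinates). Camera axes: x right, y up, looking along -z (the intrinsics and any distortion apply to the point x, -y, -z); pixel columns grow to the right and rows downward; lengths in m; the calibration is good to about 2 mm. A picture is of the moment at which its call begins. camera_info takes no time and is no camera call.
- bot.job_done(): hands the job in; it is judged then, once.
The state is a dict: "clock": time; "joint_pos": joint angles; "joint_vel": joint speeds; "tau": joint torques, N m; "eef_pos": TCP position; "tool_rot": TCP orientation; "ft_force": force on the tool from outside, world axes, zero at the start; "ft_torque": the same for the moment, N m; "grip_width": finger opening in m; "grasp_force": force on a finger pad.
Only numpy, scipy, OpenCV 4.12 (cv2) and the standard library are available. Lean on these libraries where they do the work, as an engineer would, in place of code of your own. Each camera call takes 0.05 s, during which the arm holds its last target. There are 200 camera calls.

## Working session

There is one attempt and no reset: what is moved stays moved. The work goes in short steps, Python scripts to look and compute and a tool call to move; the robot and the scene stay as the last step left them, time stands still between calls to the robot, and variables do not carry over. Pictures are saved under pics/ and viewed, at most 10 in all, crops included, and the job is handed in when it is done.

Besides the shell and the picture viewer there is one more tool, called after "Request:" as name(argument=value, ...) on one line, values as JSON. step_arm: Moves the arm, as the interface text tells. Scaled input: -1 to 1 covers 0.5 m each way for a shift and pi/4 rad each way for a turn. Its arguments: {"type":"object","properties":{"targets":{"type":"string"}},"required":["targets"]}

```bash
mkdir -p pics; cat > h.py <<'E'
import numpy as np, cv2
from workcell import bot
def snap(n,f):
    im=bot.camera(n); cv2.imwrite('pics/'+f,im[:,:,::-1]); return im
def K(n):
    c=bot.camera_info(n); f=210/np.tan(np.radians(c['vertical_fov'])/2)
    return np.array([[f,0,c['cx']],[0,f,c['cy']],[0,0,1.]]),np.array(c['D'],float),np.array(c['pose'])
def ray(n,px,z):
    k,D,T=K(n); u=cv2.undistortPoints(np.array(px,float).reshape(-1,1,2),k,D).reshape(-1,2)
    d=np.c_[u[:,0],-u[:,1],-np.ones(len(u))]@T[:3,:3].T; o=T[:3,3]
    return o+d*((z-o[2])/d[:,2])[:,None]
def proj(n,P):
    k,D,T=K(n); q=(np.array(P,float).reshape(-1,3)-T[:3,3])@T[:3,:3]
    return cv2.projectPoints(q*[1,-1,-1],np.zeros(3),np.zeros(3),k,D)[0].reshape(-1,2)
E
python3 - <<'E'
from h import *
snap('top','t0.png');snap('scene','s0.png')
for n in('top','scene'):print(K(n)[2].round(3))
print(bot.get_obs())
E
```

```text
[[ 0.02   0.994 -0.109  0.347]
 [-1.     0.019 -0.005  0.038]
 [-0.003  0.109  0.994  1.646]
 [ 0.     0.     0.     1.   ]]
[[ 0.903  0.2   -0.38   0.113]
 [-0.429  0.406 -0.807 -0.803]
 [-0.008  0.892  0.452  0.526]
 [ 0.     0.     0.     1.   ]]
{'clock': 0.1, 'joint_pos': array([ 1.24098072e+00,  2.41332465e-01,  3.87165127e-03,  1.33521267e+00,
       -1.34313043e-05,  1.57076708e+00]), 'joint_vel': array([-0.00010629, -0.00089302,  0.00417876, -0.00234501, -0.00145294,
        0.00151707]), 'tau': array([-3.49622851e-04, -3.73136473e+01,  2.53010470e+01,  1.08458579e-02,
        4.02748503e-05, -1.06793934e-07]), 'eef_pos': array([0.16174142, 0.47247407, 0.20720946]), 'tool_rot': array([ 1.64146882e-01,  9.86435462e-01, -9.26942892e-04, -1.47466921e-04]), 'ft_force': array([ 0.24728193,  0.26228621, -0.28922657]), 'ft_torque': array([0.03495738, 0.02114041, 0.01007572]), 'grasp_force': 0.0, 'grip_width': 0.08554621114356419}
```

View pics/t0.png

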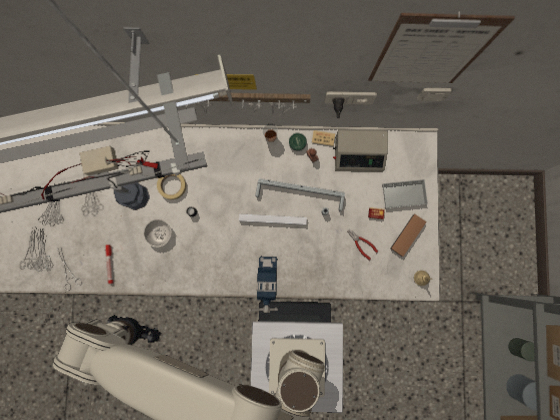

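View pics/s0.png

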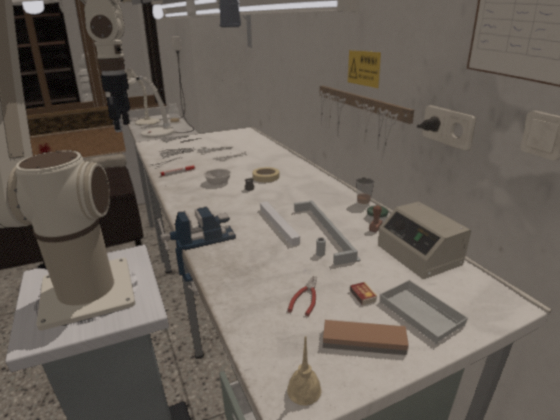

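The top view shows the bar from about (240,219) to (307,222). The jig runs from (258,190) to (345,203) with the post at (326,213), and there is a vice at (267,275). I'll enlarge that area.

```bash
python3 - <<'E'
from h import *
t=cv2.imread('pics/t0.png')[170:240,230:360]; cv2.imwrite('pics/t0c.png',cv2.resize(t,None,fx=6,fy=6,interpolation=cv2.INTER_CUBIC))
s=cv2.imread('pics/s0.png')[190:270,250:370]; cv2.imwrite('pics/s0c.png',cv2.resize(s,None,fx=6,fy=6,interpolation=cv2.INTER_CUBIC))
E
```

```text
(no output)
```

View pics/t0c.png

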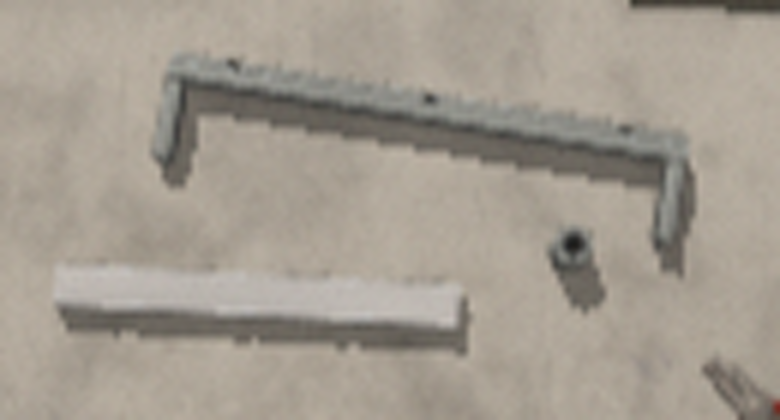

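View pics/s0c.png

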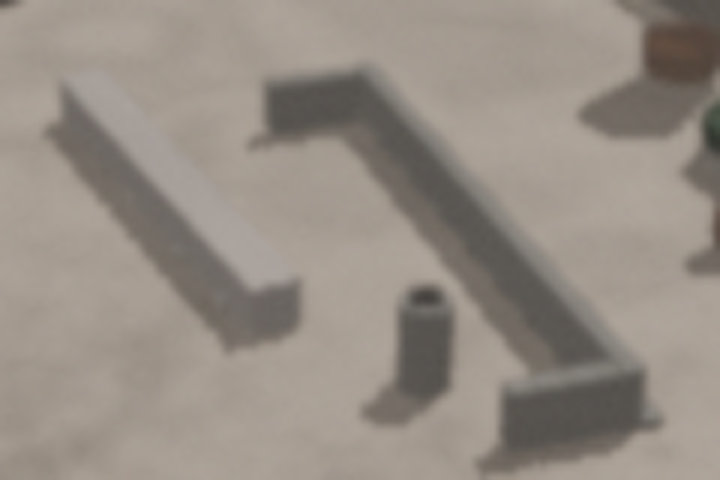

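Both crops show the bar, fence, stops and post clearly. I'll cast rays at the top-edge heights to turn these corners into positions.

```bash
cat >> h.py <<'E'
def cr(p,ox,oy,f=6): return (np.array(p,float)+.5)/f-.5+[ox,oy]
E
python3 - <<'E'
from h import *
t=lambda p,z: ray('top',cr(p,230,170),z)[:,:2].round(4)
s=lambda p,z: ray('scene',cr(p,250,190),z)[:,:2].round(4)
print('bar top TL TR BR BL',t([(57,268),(460,287),(460,328),(57,305)],.025).tolist())
print('bar scene backL?,frontL,frontR,backR',s([(98,76),(63,84),(247,292),(300,280)],.025).tolist())
print('fence top L,R',t([(182,82),(664,156)],.03).tolist(),'tips',t([(164,160),(665,243)],.03).tolist())
print('fence scene outer-back corner L,R ; stop tips outer/inner',s([(367,66),(643,372),(265,84),(502,388)],.03).tolist())
print('post',t([(573,243)],.045),s([(427,295)],.045))
E
```

```text
bar top TL TR BR BL [[0.5239, 0.2146], [0.5172, -0.0238], [0.4929, -0.0242], [0.5019, 0.2139]]
bar scene backL?,frontL,frontR,backR [[0.5218, 0.2073], [0.502, 0.2062], [0.4933, -0.0243], [0.5183, -0.0252]]
fence top L,R [[0.6359, 0.1433], [0.597, -0.1432]] tips [[0.5889, 0.1527], [0.5451, -0.1441]]
fence scene outer-back corner L,R ; stop tips outer/inner [[0.6456, 0.1474], [0.6032, -0.1593], [0.5892, 0.151], [0.5465, -0.1444]]
post [[ 0.5423 -0.0887]] [[ 0.5431 -0.0902]]
```

Request:
step_arm(targets="-1 0.06 -0.08 0 0 0 0.1;-1 0.11 -0.16 0 0 0 0.2;-1 0.15 -0.23 0 0 0 0.3;-1 0.2 -0.3 0 0 0 0.42;-1 0.24 -0.36 0 0 0 0.42;-1 0.28 -0.42 0 0 0 0.42;-1 0.32 -0.48 0 0 0 0.42;-1 0.36 -0.54 0 0 0 0.42;-1 0.4 -0.6 0 0 0 0.42;-1 0.44 -0.66 0 0 0 0.42")

```text
clock: 0.93
eef_pos: [0.3823, 0.1412, 0.2078]
tool_rot: [0.0, 1.0, -0.0, -0.0]
ft_force: [1.6, 0.7, 0.6]
grip_width: 0.0001
grasp_force: 0.0
```

Request:
step_arm(targets="-1 0.04 -0.06 0 0 0 0;-1 0.08 -0.12 0 0 0 0;-1 0.12 -0.18 0 0 0 0;-1 0.164 -0.244 -0.04 0 0 0;-1 0.164 -0.244 -0.12 0 0 0;-1 0.164 -0.244 -0.2 0 0 0;-1 0.164 -0.244 -0.28 0 0 0;-1 0.164 -0.244 -0.34 0 0 0;-1 0.164 -0.244 -0.38 0 0 0;-1 0.164 -0.244 -0.394 0 0 0")

```text
clock: 1.77
eef_pos: [0.4602, 0.0208, 0.0073]
tool_rot: [0.0, 1.0, -0.0, -0.004]
ft_force: [-1.2, -0.1, 1.2]
grip_width: 0.0004
grasp_force: 0.0
```

```bash
python3 - <<'E'
from h import *
print(bot.get_obs()['eef_pos'])
s=snap('scene','s1.png')[150:300,200:360,::-1]; t=snap('top','t1.png')[165:245,225:355,::-1]
a=cv2.resize(s,(600,562),interpolation=cv2.INTER_CUBIC)
cv2.imwrite('pics/s1c.png',a)
E
```

```text
[0.46020962 0.02075602 0.00725773]
```

View pics/s1c.png

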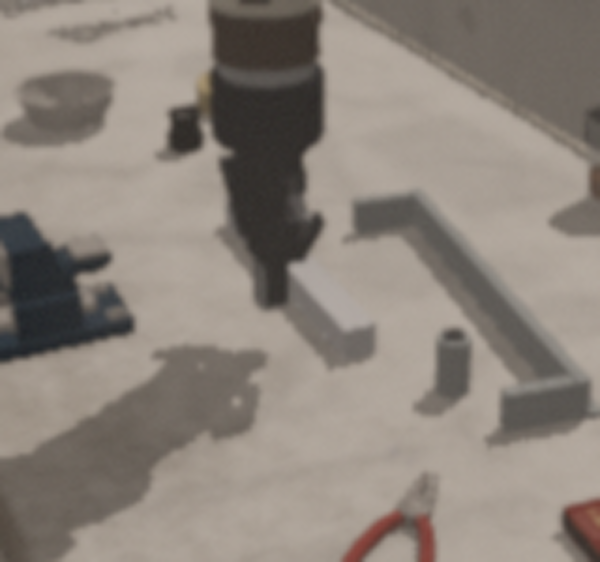

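The shut fingers stand just in front of the bar, at about (270,285) in the crop and right of its middle. I'll push that side forward.

Request:
step_arm(targets="-1 0.014 0 0 0 0 0;-1 0.028 0 0 0 0 0;-1 0.042 0 0 0 0 0;-1 0.054 0.002 0 0 0 0;-1 0.066 0.004 0 0 0 0;-1 0.078 0.006 0 0 0 0;-1 0.09 0.008 0 0 0 0;-1 0.1 0.01 0 0 0 0;-1 0.11 0.01 0 0 0 0;-1 0.114 0.01 0 0 0 0")

```text
clock: 2.7
eef_pos: [0.5218, 0.0262, 0.011]
tool_rot: [-0.0, 1.0, 0.0, 0.0]
ft_force: [0.6, 0.4, 0.1]
grip_width: -0.0003
grasp_force: 0.0
```

```bash
cat >> h.py <<'E'
O=np.array([.6168,-.001]); TH=-.135
X=np.array([np.cos(TH),np.sin(TH)]); Y=np.array([-np.sin(TH),np.cos(TH)])
def tojig(p): q=np.atleast_2d(p)[:,:2]-O; return np.c_[q@X,q@Y]
def show(f):
    o=bot.get_obs(); print(o['eef_pos'].round(4),'jig',tojig(o['eef_pos']).round(4))
    s=snap('scene','s'+f)[185:275,235:355,::-1]; t=snap('top','t'+f)[165:245,225:355,::-1]
    a=cv2.resize(s,None,fx=3.2,fy=3.2,interpolation=cv2.INTER_CUBIC); b=cv2.resize(t,None,fx=3,fy=3,interpolation=cv2.INTER_CUBIC)
    h=max(a.shape[0],b.shape[0]); pad=lambda i:cv2.copyMakeBorder(i,0,h-i.shape[0],0,0,cv2.BORDER_CONSTANT)
    cv2.imwrite('pics/c'+f,np.hstack([pad(a),pad(b)]))
def bar():
    # bright, neutral top face of the bar in the top view
    im=bot.camera('top')[165:245,225:355].astype(int); lo=im.min(2); sp=im.max(2)-lo
    m=((lo>T0)&(sp<S0)).astype(np.uint8)
    n,l,st,c=cv2.connectedComponentsWithStats(m); i=1+st[1:,4].argmax()
    pix=np.argwhere(l==i)[:,::-1]+[225,165]
    w=tojig(ray('top',pix,.025)); (cx,cy),(a,b),an=cv2.minAreaRect((w*1000).astype(np.float32))
    e=np.linalg.eigh(np.cov(w.T))[1][:,1]; e*=np.sign(e[1])
    s=(w-w.mean(0))@e
    c=w.mean(0)
    print('n',len(w),'c',c.round(4),'minrect c',round(cx,1),round(cy,1),'size',round(a),round(b),'phi',round(float(np.arctan2(-e[0],e[1])),3),'ends L',(c+e*s.max()).round(4),'R',(c+e*s.min()).round(4))
T0=150;S0=14
E
python3 - <<'E'
from h import *
im=cv2.imread('pics/t0.png')[...,::-1]
for p in [(245,217),(270,219),(300,221),(270,205),(250,235),(320,225),(230,215)]: print(p,im[p[1],p[0]])
show('2.png')
E
```

```text
(245, 217) [188 182 177]
(270, 219) [186 180 175]
(300, 221) [193 186 180]
(270, 205) [166 158 145]
(250, 235) [182 173 158]
(320, 225) [174 164 151]
(230, 215) [178 168 156]
[0.5218 0.0262 0.011 ] jig [[-0.0978  0.0141]]
```

View pics/c2.png

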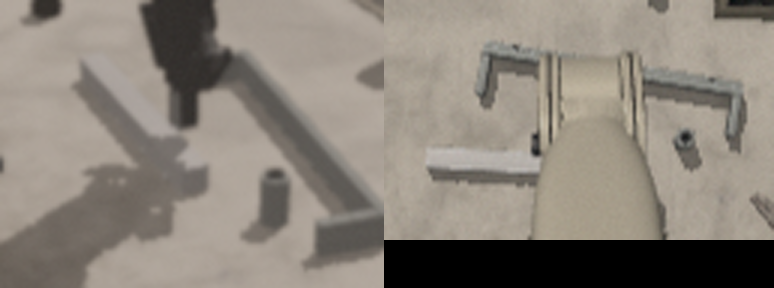

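```bash
python3 - <<'E'
from h import *
print(proj('scene',[[.5218,.0262,.011],[.4933,-.0243,.025],[.5183,-.0252,.025],[.54,-.02,.025],[.55,-.02,.025],[.57,-.02,.025]]).round(1))
a=cv2.imread('pics/s0.png').astype(int);b=cv2.imread('pics/s2.png').astype(int);c=cv2.imread('pics/s1.png').astype(int)
for r in (232,236,240,244): print(r,a[r,280:312,1].tolist(),'\n',c[r,280:312,1].tolist(),'\n',b[r,280:312,1].tolist())
E
```

```text
[[292.  232. ]
 [290.7 238.2]
 [299.6 236.3]
 [306.  233.6]
 [309.4 232.7]
 [316.  231.1]]
232 [108, 106, 106, 107, 109, 119, 137, 153, 161, 164, 163, 163, 162, 162, 163, 163, 162, 161, 160, 161, 160, 160, 160, 160, 160, 160, 162, 162, 162, 163, 162, 162] 
 [111, 109, 107, 111, 111, 121, 141, 159, 167, 168, 168, 168, 168, 167, 167, 167, 167, 166, 165, 165, 165, 165, 164, 164, 165, 165, 166, 167, 168, 167, 168, 166] 
 [111, 109, 109, 109, 109, 111, 113, 113, 113, 114, 116, 128, 148, 162, 166, 166, 167, 166, 164, 165, 165, 164, 166, 164, 164, 165, 166, 166, 167, 167, 167, 166]
236 [109, 109, 107, 108, 108, 106, 106, 107, 111, 124, 145, 158, 161, 162, 159, 159, 158, 153, 144, 140, 149, 160, 163, 163, 163, 162, 162, 161, 161, 161, 161, 162] 
 [113, 112, 111, 111, 109, 109, 109, 109, 114, 128, 149, 161, 167, 166, 163, 162, 162, 158, 150, 144, 155, 164, 168, 167, 168, 167, 167, 165, 166, 167, 167, 167] 
 [111, 109, 111, 111, 109, 109, 109, 108, 109, 112, 117, 120, 132, 156, 162, 162, 161, 158, 150, 144, 154, 163, 167, 168, 168, 167, 165, 165, 166, 166, 166, 166]
240 [138, 120, 108, 105, 10
[... 254 characters left out ...]
, 165, 166, 166, 166, 166, 167, 167, 166, 166] 
 [106, 106, 105, 107, 107, 110, 114, 110, 108, 109, 108, 108, 104, 102, 103, 102, 100, 103, 103, 115, 144, 159, 163, 164, 165, 165, 166, 166, 167, 166, 166, 166]
244 [150, 151, 151, 146, 130, 117, 111, 107, 109, 108, 107, 107, 103, 100, 100, 101, 102, 102, 109, 127, 147, 157, 157, 157, 158, 159, 161, 160, 161, 160, 161, 162] 
 [155, 155, 156, 150, 134, 122, 114, 110, 110, 111, 111, 111, 105, 103, 104, 103, 105, 107, 113, 131, 151, 160, 160, 162, 163, 165, 166, 165, 165, 165, 166, 167] 
 [103, 105, 105, 105, 108, 108, 108, 111, 110, 111, 111, 110, 104, 103, 102, 103, 103, 106, 112, 129, 152, 160, 161, 162, 163, 164, 165, 165, 166, 166, 166, 166]
```

```bash
python3 - <<'E'
from h import *
print(proj('scene',[[.4602,.0208,z] for z in (0,.007,.02,.03,.04)]).round(1).tolist())
print(proj('scene',[[.5218,.0262,z] for z in (0,.011,.02,.03,.04)]).round(1).tolist())
a=cv2.imread('pics/s0.png').astype(int).sum(2);b=cv2.imread('pics/s2.png').astype(int).sum(2);c=cv2.imread('pics/s1.png').astype(int).sum(2)
print('tip s1');print(c[222:240:2,262:286])
print('tip s2');print(b[214:236:2,280:306])
o=bot.get_obs();print(o['joint_pos'],o['ft_force'],o['grip_width'])
E
```

```text
[[272.1, 241.5], [272.0, 239.2], [271.9, 235.0], [271.8, 231.6], [271.7, 228.3]]
[[292.0, 235.5], [292.0, 232.0], [292.0, 229.1], [292.0, 225.8], [292.0, 222.5]]
tip s1
[[488 486 478 444 371 301 247 238 214 168 154 146 150 157 248 392 469 492
  495 495 494 496 496 493]
 [496 495 498 495 451 361 268 245 224 175 154 149 154 155 210 300 369 431
  474 491 495 498 499 500]
 [500 497 499 497 477 388 275 254 229 182 152 151 147 153 208 289 324 341
  381 443 485 497 500 501]
 [486 490 492 488 470 386 277 248 232 178 151 156 151 155 209 297 322 328
  327 349 405 461 491 503]
 [484 485 487 483 470 420 327 270 234 191 164 169 168 186 238 305 327 334
  329 326 334 360 416 472]
 [479 479 482 478 481 471 441 387 336 312 325 340 336 320 321 329 330 332
  334 329 324 334 335 367]
 [479 479 482 487 489 486 482 475 471 472 472 474 469 436 374 339 333 330
  329 332 331 328 327 329]
 [490 489 488 489 487 488 486 486 483 482 482 484 484 481 459 431 375 343
  337 335 333 334 328 328]
 [492 489 488 488 486 487 489 489 489 488 485 484 489 488 489 480 443 387
  348 333 329 333 334 335]]
tip s2
[[464 462 464 
[... 645 characters left out ...]
 440 472 482 487 492 486 483 479 460 430 413 430 445 456 468 474 475
  474 474 468 471 472 465 470 473]
 [328 336 343 353 368 392 373 357 354 355 354 361 391 434 471 487 484 485
  483 481 481 482 478 479 477 480]
 [332 323 323 333 340 342 340 341 342 341 340 342 349 401 473 491 490 493
  492 489 489 492 491 488 488 488]
 [334 328 330 327 329 335 340 342 343 343 351 385 447 487 500 501 501 498
  493 496 493 492 497 491 492 494]
 [329 331 330 328 327 333 330 337 341 364 425 466 488 501 506 502 503 502
  499 499 498 498 499 501 504 501]]
[ 4.99795077e-02  4.54286419e-01 -2.41910946e-01  8.74604036e-01
 -1.47855182e-05  4.98992343e-02] [ 0.25370411 -0.85212264  0.20209116] -0.0002214896214681822
```

The bar hasn't moved. In both pictures the visible fingertip sits about 20 mm above the reported TCP, so the fingers passed over the bar. I'll back off, then go lower in small steps and watch the force.

Request:
step_arm(targets="-1 0 0 0.03 0 0 0;-1 -0.04 -0.005 0.03 0 0 0;-1 -0.08 -0.01 0.03 0 0 0;-1 -0.12 -0.01 0.03 0 0 0;-1 -0.12 -0.01 0 0 0 0;-1 -0.12 -0.01 -0.01 0 0 0;-1 -0.12 -0.01 -0.016 0 0 0;-1 -0.12 -0.01 -0.022 0 0 0;-1 -0.12 -0.01 -0.022 0 0 0")

```text
clock: 3.55
eef_pos: [0.4613, 0.021, -0.0003]
tool_rot: [-0.0, 1.0, -0.0, -0.0]
ft_force: [0.4, -0.6, 1.5]
grip_width: 0.0004
grasp_force: 0.0
```

```bash
python3 - <<'E'
from h import *
o=bot.get_obs();e=o['eef_pos'];print(e,o['ft_force'])
c=snap('scene','s3.png').astype(int).sum(2)
p=proj('scene',[e+[0,0,d] for d in(0,.01,.02,.03)]).round(1);print(p.tolist())
u=int(p[0,0]);print(c[226:246:2,u-10:u+12])
E
```

```text
[ 4.61277100e-01  2.10495150e-02 -3.47029863e-04] [ 0.44045872 -0.57569699  1.48991068]
[[272.4, 241.5], [272.3, 238.2], [272.3, 234.9], [272.2, 231.6]]
[[498 501 500 500 483 412 301 262 245 193 154 148 151 150 196 282 321 343
  385 443 483 496]
 [485 489 492 489 473 409 305 269 251 206 156 149 152 156 195 283 314 326
  329 348 403 464]
 [486 486 487 481 472 426 327 271 248 193 154 148 155 155 197 278 321 333
  333 329 335 362]
 [479 478 479 481 480 446 343 278 248 198 157 155 159 164 210 289 320 335
  336 331 326 335]
 [478 483 482 486 485 478 440 381 321 282 280 295 327 342 325 323 329 326
  333 331 329 330]
 [494 485 485 488 489 490 485 478 465 455 461 474 480 477 456 431 376 346
  336 331 334 331]
 [489 486 492 489 489 486 489 489 491 487 486 488 488 488 489 479 449 388
  346 335 331 332]
 [487 491 493 486 483 477 477 481 481 484 486 486 483 485 485 477 474 465
  428 375 333 319]
 [419 456 471 462 422 401 395 389 395 416 453 477 481 482 477 475 468 467
  463 454 425 371]
 [329 344 341 340 333 323 326 324 324 335 380 440 463 466 465 462 468 465
  465 462 467 450]]
```

The tip is still about 21 mm above the bench and there's no contact. I'll lower another 10 mm and push.

Request:
step_arm(targets="-1 0 0 -0.01 0 0 0;-1 0 0 -0.018 0 0 0;-1 0.014 0 -0.02 0 0 0;-1 0.028 0 -0.02 0 0 0;-1 0.04 0 -0.02 0 0 0;-1 0.05 0 -0.02 0 0 0;-1 0.06 0 -0.02 0 0 0;-1 0.068 0 -0.02 0 0 0;-1 0.068 0 -0.02 0 0 0")

```text
clock: 4.35
eef_pos: [0.496, 0.021, -0.01]
tool_rot: [-0.0, 1.0, 0.0, 0.0]
ft_force: [-0.4, 0.3, 0.1]
grip_width: 0.0001
grasp_force: 0.0
```

```bash
python3 - <<'E'
from h import *
show('4.png')
E
```

```text
[ 0.496  0.021 -0.01 ] jig [[-0.1227  0.0056]]
```

View pics/c4.png

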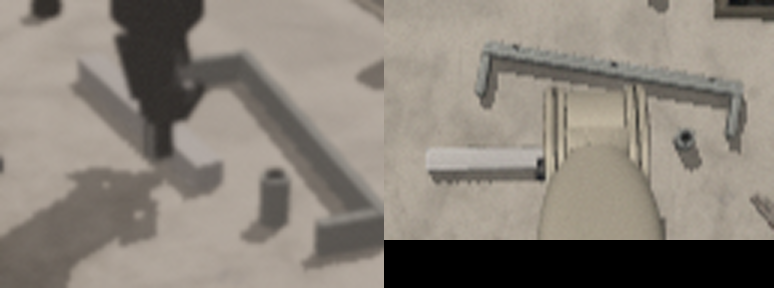

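The push now works: the bar's right end has gone forward to about (205,175) in the scene crop. I'll keep pushing, then retreat and measure.

Request:
step_arm(targets="-1 0.01 0 0 0 0 0;-1 0.02 0.002 0 0 0 0;-1 0.03 0.004 0 0 0 0;-1 0.04 0.006 0 0 0 0;-1 0.05 0.008 0 0 0 0;-1 0.056 0.008 0 0 0 0;-1 0.056 0.008 0 0 0 0;-1 0.02 0.008 0 0 0 0;-1 -0.02 0.008 0.04 0 0 0;-1 -0.02 0.008 0.12 0 0 0")

```text
clock: 5.28
eef_pos: [0.4744, 0.0247, 0.0448]
tool_rot: [-0.0, 1.0, -0.0, -0.009]
ft_force: [-0.7, 0.5, -0.7]
grip_width: 0.0003
grasp_force: 0.0
```

Request:
step_arm(targets="-1 0 0.08 0.08 0 0 0;-1 0 0.16 0.1 0 0 0;-1 0 0.24 0.1 0 0 0;-1 0 0.32 0.1 0 0 0;-1 0 0.4 0.1 0 0 0;-1 0 0.48 0.1 0 0 0;-1 0 0.48 0.1 0 0 0")

```text
clock: 5.87
eef_pos: [0.4853, 0.272, 0.1006]
tool_rot: [-0.003, 1.0, 0.002, 0.001]
ft_force: [0.7, 0.6, 1.5]
grip_width: 0.0003
grasp_force: 0.0
```

```bash
python3 - <<'E'
from h import *
print(bot.get_obs()['eef_pos'])
im=snap('top','t5.png')
for n in('t0.png','t5.png'):
  im=cv2.imread('pics/'+n)[...,::-1][165:245,225:355].astype(int)
  sp=im.max(2)-im.min(2); lo=im.min(2)
  for S,T in((16,155),(18,150),(18,160)):
    m=((sp<S)&(lo>T)).astype(np.uint8); k,l,st,c=cv2.connectedComponentsWithStats(m); i=1+st[1:,4].argmax()
    p=np.argwhere(l==i)[:,::-1]+[225,165]
    w=tojig(ray('top',p,.025)); r=cv2.minAreaRect((w*1000).astype(np.float32)); 
    e=np.linalg.eigh(np.cov(w.T))[1][:,1]; e*=np.sign(e[1]); s=(w-w.mean(0))@e; c=w.mean(0)
    print(n,S,T,len(p),c.round(4),[np.round(q,1) for q in r[:2]],'phi',round(np.arctan2(-e[0],e[1]),3),(c+e*s.max()).round(3),(c+e*s.min()).round(3))
E
```

```text
[0.48526266 0.27198751 0.10058359]
t0.png 16 155 426 [-0.1174  0.0825] [array([-117.2,   82.2]), array([ 22.9, 238.3])] phi 0.099 [-0.129  0.201] [-0.106 -0.036]
t0.png 18 150 450 [-0.1172  0.0824] [array([-117. ,   82.2]), array([ 24.1, 238.3])] phi 0.101 [-0.129  0.201] [-0.105 -0.036]
t0.png 18 160 420 [-0.1173  0.0827] [array([-116.7,   82.3]), array([ 23.5, 238.1])] phi 0.099 [-0.129  0.201] [-0.105 -0.036]
t5.png 16 155 409 [-0.0968  0.0898] [array([-96.6,  91.1]), array([ 23.4, 238.6])] phi 0.348 [-0.138  0.203] [-0.057 -0.021]
t5.png 18 150 434 [-0.0965  0.0902] [array([-96.3,  91.5]), array([ 24.3, 239.3])] phi 0.349 [-0.138  0.204] [-0.056 -0.021]
t5.png 18 160 400 [-0.0969  0.0901] [array([-96.3,  91.2]), array([ 22.9, 238.6])] phi 0.351 [-0.138  0.203] [-0.056 -0.021]
```

The mask gives the bar as 23×239 mm, centre (-97,91) mm in the jig frame and 0.35 rad, with its line passing behind the post. Next I push on its left end, along its length.

Request:
step_arm(targets="-1 0.028 -0.002 0 0 0 0.14;-1 0.028 -0.002 -0.06 0 0 0.27;-1 0.028 -0.002 -0.12 0 0 0.27;-1 0.028 -0.002 -0.18 0 0 0.27;-1 0.028 -0.002 -0.21 0 0 0.27;-1 0.028 -0.002 -0.22 0 0 0.27;-1 0.028 -0.002 -0.22 0 0 0.27")

```text
clock: 6.5
eef_pos: [0.4978, 0.2623, -0.0115]
tool_rot: [-0.105, 0.994, -0.001, -0.002]
ft_force: [-0.6, -0.3, 0.7]
grip_width: 0.0002
grasp_force: 0.0
```

Request:
step_arm(targets="-1 0.0034 -0.016 0 0 0 0;-1 0.0068 -0.032 0 0 0 0;-1 0.0102 -0.048 0 0 0 0;-1 0.0136 -0.064 0 0 0 0;-1 0.017 -0.08 0 0 0 0;-1 0.0204 -0.096 0 0 0 0;-1 0.0238 -0.112 0 0 0 0;-1 0.0272 -0.128 0 0 0 0;-1 0.0272 -0.128 0 0 0 0")

```text
clock: 7.25
eef_pos: [0.5138, 0.1989, -0.0091]
tool_rot: [-0.105, 0.994, 0.0, 0.001]
ft_force: [1.3, 1.5, 1.8]
grip_width: -0.0001
grasp_force: 1.0
```

```bash
cat >> h.py <<'E'
def bar(f):
    im=snap('top',f)[165:245,225:355].astype(int)
    m=((im.max(2)-im.min(2)<17)&(im.min(2)>152)).astype(np.uint8); k,l,st,c=cv2.connectedComponentsWithStats(m); i=1+st[1:,4].argmax()
    p=np.argwhere(l==i)[:,::-1]+[225,165]; w=tojig(ray('top',p,.025)); r=cv2.minAreaRect((w*1000).astype(np.float32))
    e=np.linalg.eigh(np.cov(w.T))[1][:,1]; e*=np.sign(e[1]); s=(w-w.mean(0))@e; c=w.mean(0)
    o=bot.get_obs(); print('t',round(o['clock'],2),'tcp',o['eef_pos'].round(4),'jig',tojig(o['eef_pos']).round(4),'F',o['ft_force'].round(1))
    print(len(p),'c',c.round(4),np.round(r[0],1),'size',np.round(r[1],1),'phi',round(np.arctan2(-e[0],e[1]),3),'L',(c+e*s.max()).round(3),'R',(c+e*s.min()).round(3))
E
python3 -c "
from h import *
bar('t6.png')"
```

```text
t 7.3 tcp [ 0.5134  0.199  -0.0095] jig [[-0.1294  0.1843]] F [0.2 1.8 1. ]
350 c [-0.0795  0.0407] [-81.   46.7] size [ 23.4 211.7] phi 0.349 L [-0.118  0.146] R [-0.045 -0.053]
```

Phi held at 0.349, so the line is true. I'll continue about 60 mm more.

Request:
step_arm(targets="-1 0.003 -0.014 0 0 0 0;-1 0.006 -0.028 0 0 0 0;-1 0.009 -0.042 0 0 0 0;-1 0.012 -0.056 0 0 0 0;-1 0.015 -0.07 0 0 0 0;-1 0.018 -0.084 0 0 0 0;-1 0.021 -0.096 0 0 0 0;-1 0.0235 -0.108 0 0 0 0;-1 0.026 -0.12 0 0 0 0;-1 0.026 -0.12 0 0 0 0")

```text
clock: 8.13
eef_pos: [0.5258, 0.1388, -0.0098]
tool_rot: [-0.105, 0.994, -0.0, 0.0]
ft_force: [-0.3, 2.1, 2.2]
grip_width: 0.0
grasp_force: 1.2
```

Request:
step_arm(targets="-1 -0.008 0.04 0 0 0 0;-1 -0.02 0.08 0.06 0 0 0;-1 -0.06 0.12 0.12 0 0 0;-1 -0.1 0.16 0.16 0 0 0;-1 -0.12 0.2 0.16 0 0 0;-1 -0.12 0.2 0.16 0 0 0")

```text
clock: 8.63
eef_pos: [0.4643, 0.2417, 0.0708]
tool_rot: [-0.108, 0.994, -0.0, 0.0]
ft_force: [0.6, 0.3, -0.5]
grip_width: -0.0001
grasp_force: 0.0
```

```bash
python3 -c "
from h import *
bar('t7.png')"
```

```text
t 8.68 tcp [0.4646 0.24   0.0699] jig [[-0.1833  0.2183]] F [ 0.2 -0.8 -0.6]
423 c [-0.0664  0.0026] [-65.3   1.3] size [ 24.3 238.5] phi 0.338 L [-0.105  0.114] R [-0.026 -0.111]
```

Milestone reached: the right end is at (-26,-111) mm and the left end at (-105,114). Next I push the front face about 45 mm left of centre, which turns the bar roughly about its right end.

Request:
step_arm(targets="-1 0 -0.08 0 0 0 -0.12;-1 0 -0.16 0 0 0 -0.25;-1 0 -0.24 0 0 0 -0.25;-1 0.03 -0.32 0 0 0 -0.25;-1 0.066 -0.388 0 0 0 -0.25;-1 0.066 -0.388 -0.06 0 0 -0.25;-1 0.066 -0.388 -0.12 0 0 -0.25;-1 0.066 -0.388 -0.15 0 0 -0.25;-1 0.066 -0.388 -0.16 0 0 -0.25;-1 0.066 -0.388 -0.16 0 0 -0.25")

```text
clock: 9.52
eef_pos: [0.496, 0.0443, -0.0124]
tool_rot: [-0.007, 1.0, -0.001, -0.003]
ft_force: [-0.2, -0.3, 0.3]
grip_width: 0.0
grasp_force: 0.0
```

```bash
python3 -c "
from h import *
bar('t8.png')"
```

```text
t 9.57 tcp [ 0.4975  0.0449 -0.011 ] jig [[-0.1244  0.0294]] F [ 0.6 -0.6  1.2]
161 c [-0.0424 -0.0659] [-41.3 -66.7] size [23.3 92.9] phi 0.324 L [-0.057 -0.023] R [-0.027 -0.111]
```

Request:
step_arm(targets="-1 0.016 0.002 0 0 0 0;-1 0.032 0.004 0 0 0 0;-1 0.048 0.006 0 0 0 0;-1 0.062 0.007 0 0 0 0;-1 0.076 0.008 0 0 0 0;-1 0.09 0.009 0 0 0 0;-1 0.104 0.01 0 0 0 0;-1 0.116 0.011 0 0 0 0;-1 0.128 0.012 0 0 0 0;-1 0.128 0.012 0 0 0 0")

```text
clock: 10.4
eef_pos: [0.5645, 0.0521, -0.0099]
tool_rot: [-0.008, 1.0, 0.0, 0.001]
ft_force: [-0.1, -0.1, 0.7]
grip_width: -0.0001
grasp_force: 0.0
```

Request:
step_arm(targets="-1 -0.03 0 0 0 0 0;-1 -0.1 0.02 0.04 0 0 0;-1 -0.16 0.08 0.12 0 0 0;-1 -0.2 0.15 0.16 0 0 0;-1 -0.22 0.22 0.16 0 0 0;-1 -0.22 0.3 0.16 0 0 0;-1 -0.22 0.3 0.16 0 0 0")

```text
clock: 10.98
eef_pos: [0.4535, 0.2077, 0.072]
tool_rot: [-0.011, 1.0, 0.002, 0.003]
ft_force: [-0.9, 0.2, 0.4]
grip_width: -0.0
grasp_force: 0.0
```

```bash
python3 -c "
from h import *
bar('t9.png')"
```

```text
t 11.03 tcp [0.4535 0.207  0.0713] jig [[-0.1898  0.1841]] F [ 0.2  0.5 -0. ]
400 c [-0.0317  0.0091] [-30.4   7.1] size [ 23.3 235.9] phi 0.099 L [-0.043  0.124] R [-0.02 -0.11]
```

The bar is at phi 0.10, with the left end at -43 mm and the right end at -20 mm. One more push left of centre should seat it.

Request:
step_arm(targets="-1 0 -0.08 0 0 0 -0.1;-1 0 -0.16 0 0 0 -0.19;-1 0 -0.24 0 0 0 -0.19;-1 0.05 -0.29 0 0 0 -0.19;-1 0.12 -0.316 0 0 0 -0.19;-1 0.184 -0.316 -0.04 0 0 -0.19;-1 0.184 -0.316 -0.1 0 0 -0.19;-1 0.184 -0.316 -0.14 0 0 -0.19;-1 0.184 -0.316 -0.16 0 0 -0.19;-1 0.184 -0.316 -0.16 0 0 -0.19")

```text
clock: 11.87
eef_pos: [0.542, 0.043, -0.013]
tool_rot: [0.067, 0.998, -0.001, -0.003]
ft_force: [0.2, 0.7, 0.4]
grip_width: 0.0
grasp_force: 0.0
```

Request:
step_arm(targets="-1 0.014 -0.002 0 0 0 0;-1 0.028 -0.004 0 0 0 0;-1 0.04 -0.005 0 0 0 0;-1 0.05 -0.006 0 0 0 0;-1 0.06 -0.007 0 0 0 0;-1 0.068 -0.008 0 0 0 0;-1 0.074 -0.009 0 0 0 0;-1 0.078 -0.009 0 0 0 0;-1 0.078 -0.009 0 0 0 0")

```text
clock: 12.62
eef_pos: [0.5841, 0.0395, -0.0099]
tool_rot: [0.067, 0.998, -0.0, 0.0]
ft_force: [-0.6, 0.1, 1.0]
grip_width: 0.0001
grasp_force: 0.3
```

```bash
python3 -c "
from h import *
bar('t10.png')"
```

```text
t 12.67 tcp [ 0.5841  0.0395 -0.01  ] jig [[-0.0379  0.0357]] F [0.3 0.8 0.4]
129 c [-0.0144 -0.071 ] [-14.9 -71.1] size [85.4 19.5] phi -0.012 L [-0.014 -0.028] R [-0.015 -0.114]
```

Request:
step_arm(targets="-1 0.002 0 0 0 0 0;-1 0.004 0 0 0 0 0;-1 0.006 -0.001 0 0 0 0;-1 0.006 -0.001 0 0 0 0")

```text
clock: 13.0
eef_pos: [0.5868, 0.0391, -0.0101]
tool_rot: [0.067, 0.998, 0.0, 0.0]
ft_force: [-0.9, 0.6, 0.3]
grip_width: -0.0002
grasp_force: 0.8
```

Request:
step_arm(targets="-1 0.002 0 0 0 0 0;-1 0.004 0 0 0 0 0;-1 0.004 0 0 0 0 0")

```text
clock: 13.25
eef_pos: [0.5883, 0.039, -0.0102]
tool_rot: [0.067, 0.998, -0.0, -0.0]
ft_force: [-2.1, 0.3, 0.7]
grip_width: 0.0001
grasp_force: 1.2
```

```bash
python3 -c "
from h import *
bar('t11.png')"
```

```text
t 13.3 tcp [ 0.5883  0.039  -0.0101] jig [[-0.0336  0.0358]] F [-2.8  0.8 -0. ]
119 c [-0.0135 -0.0722] [-13.8 -71.1] size [85.6 18. ] phi -0.031 L [-0.012 -0.028] R [-0.015 -0.114]
```

Request:
step_arm(targets="-1 0.003 0 0 0 0 0;-1 0.005 0 0 0 0 0;-1 0.005 0 0 0 0 0;-1 -0.03 0.004 0 0 0 0;-1 -0.1 0.03 0.04 0 0 0;-1 -0.18 0.1 0.12 0 0 0;-1 -0.22 0.18 0.16 0 0 0;-1 -0.24 0.26 0.16 0 0 0;-1 -0.26 0.32 0.16 0 0 0;-1 -0.26 0.32 0.16 0 0 0")

```text
clock: 14.13
eef_pos: [0.459, 0.2034, 0.0722]
tool_rot: [0.065, 0.998, 0.002, 0.002]
ft_force: [0.2, 0.5, -0.3]
grip_width: -0.0002
grasp_force: 0.0
```

```bash
python3 - <<'E'
from h import *
bar('t12.png'); show('12.png')
E
```

```text
t 14.18 tcp [0.4586 0.2047 0.072 ] jig [[-0.1844  0.1825]] F [-0.   1.4 -0. ]
351 c [-0.0125  0.0065] [-12.4   4.9] size [237.4  19. ] phi -0.017 L [-0.011  0.124] R [-0.014 -0.114]
[0.4586 0.2047 0.072 ] jig [[-0.1844  0.1825]]
```

View pics/c12.png

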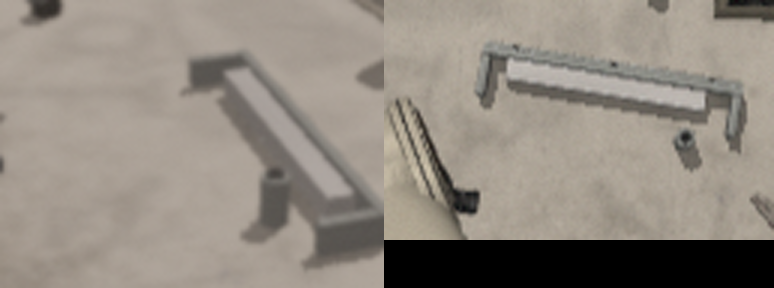

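The bar lies in the bay with its left end on the fence and a gap of about 3–4 mm at the right end. I'll push right of centre, clear of the post.

Request:
step_arm(targets="-1 0 -0.08 0 0 0 0;-1 0 -0.16 0 0 0 0;-1 0 -0.24 0 0 0 0;-1 0.02 -0.32 0 0 0 0;-1 0.06 -0.39 0 0 0 0;-1 0.12 -0.44 0 0 0 0;-1 0.176 -0.462 0 0 0 0;-1 0.176 -0.462 -0.07 0 0 0;-1 0.176 -0.462 -0.13 0 0 0;-1 0.176 -0.462 -0.16 0 0 0")

```text
clock: 15.12
eef_pos: [0.545, -0.0347, -0.0136]
tool_rot: [0.069, 0.998, -0.0, -0.002]
ft_force: [-0.6, 0.2, -0.2]
grip_width: 0.0003
grasp_force: 0.0
```

Request:
step_arm(targets="-1 0 0 0 0 0 0;-1 0.012 -0.002 0 0 0 0;-1 0.024 -0.003 0 0 0 0;-1 0.036 -0.005 0 0 0 0;-1 0.046 -0.006 0 0 0 0;-1 0.054 -0.007 0 0 0 0;-1 0.058 -0.008 0 0 0 0;-1 0.058 -0.008 0 0 0 0")

```text
clock: 15.78
eef_pos: [0.5765, -0.0359, -0.0094]
tool_rot: [0.067, 0.998, -0.0, 0.001]
ft_force: [-0.1, -0.5, -0.1]
grip_width: 0.0001
grasp_force: 0.0
```

Request:
step_arm(targets="-1 0.003 0 0 0 0 0;-1 0.006 -0.001 0 0 0 0;-1 0.009 -0.001 0 0 0 0;-1 0.009 -0.001 0 0 0 0")

```text
clock: 16.12
eef_pos: [0.5772, -0.0361, -0.0105]
tool_rot: [0.067, 0.998, 0.0, -0.003]
ft_force: [-5.9, 0.6, 4.8]
grip_width: 0.0001
grasp_force: 2.9
```

Request:
step_arm(targets="-1 0.004 0 0 0 0 0;-1 0.008 -0.001 0 0 0 0;-1 0.008 -0.001 0 0 0 0")

```text
clock: 16.37
eef_pos: [0.577, -0.0361, -0.0109]
tool_rot: [0.067, 0.998, 0.0, -0.007]
ft_force: [-12.5, 2.6, 11.0]
grip_width: 0.0001
grasp_force: 7.0
```

Request:
step_arm(targets="-1 -0.03 0.004 0 0 0 0;-1 -0.1 0.03 0.04 0 0 0;-1 -0.18 0.1 0.12 0 0 0;-1 -0.22 0.18 0.16 0 0 0;-1 -0.24 0.26 0.16 0 0 0;-1 -0.26 0.34 0.16 0 0 0;-1 -0.26 0.42 0.16 0 0 0;-1 -0.26 0.48 0.16 0 0 0;-1 -0.26 0.48 0.16 0 0 0")

```text
clock: 17.12
eef_pos: [0.4542, 0.2084, 0.071]
tool_rot: [0.064, 0.998, 0.002, 0.001]
ft_force: [1.2, 0.5, 0.3]
grip_width: 0.0002
grasp_force: 0.0
```

```bash
python3 - <<'E'
from h import *
bar('t13.png'); show('13.png')
a=cv2.resize(cv2.imread('pics/s13.png')[195:260,285:365],None,fx=7,fy=7,interpolation=cv2.INTER_CUBIC);cv2.imwrite('pics/z13.png',a)
E
```

```text
t 17.17 tcp [0.4543 0.2084 0.0707] jig [[-0.1892  0.1856]] F [0.8 1.4 0.4]
352 c [-0.0125  0.007 ] [-10.9   4.9] size [237.4  22. ] phi -0.018 L [-0.01   0.124] R [-0.015 -0.114]
[0.4543 0.2084 0.0707] jig [[-0.1892  0.1856]]
```

View pics/z13.png

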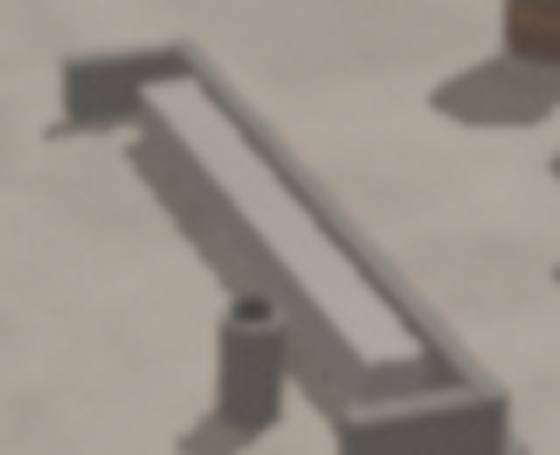

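The right push stalled at 12 N without moving the bar, so it may already be seated and my jig yaw slightly off. I'll refine the fence yaw by fitting its front top edge in both first images.

```bash
python3 - <<'E'
from h import *
def edge(f,n,p0,p1,z,sign,half=3,N=70):
    # steepest change along the normal of the segment p0-p1 (pixels), sub-pixel; returns line on plane z
    g=cv2.GaussianBlur(cv2.imread('pics/'+f,0),(0,0),.6).astype(np.float32)
    p0,p1=np.array(p0,float),np.array(p1,float); d=(p1-p0)/np.linalg.norm(p1-p0); nn=np.array([-d[1],d[0]])
    o=np.arange(-half,half+.01,.1); pts=[]
    for t in np.linspace(.06,.94,N):
        q=(p0+(p1-p0)*t)+o[:,None]*nn
        v=cv2.remap(g,q[:,0].astype(np.float32)[None],q[:,1].astype(np.float32)[None],cv2.INTER_CUBIC)[0]
        gr=np.gradient(v)*sign; i=gr.argmax()
        if 3<i<len(o)-4 and gr[i]>0.4: pts.append(q[i])
    w=ray(n,pts,z)[:,:2]
    for _ in range(3):
        c=np.polyfit(w[:,1],w[:,0],1); r=w[:,0]-np.polyval(c,w[:,1]); w=w[abs(r)<2*r.std()+1e-5]
    print(f,n,len(w),'yaw',round(-np.arctan(c[0]),4),'x at y=.12,0,-.12',np.polyval(c,[.12,0,-.12]).round(4),'rms',r.std().round(4))
a=lambda p:cr(p,230,170); b=lambda p:cr(p,250,190); z=lambda p:cr(p,285,195,7)
edge('t0.png','top',a((190,83)),a((655,155)),.03,-1)       # fence front top edge
edge('s0.png','scene',b((360,75)),b((628,372)),.03,1); edge('s0.png','scene',b((360,75)),b((628,372)),.03,-1)
f=proj('top',[[.6168-.025+.12*.13,.12,.025],[.6168-.025-.12*.14,-.108,.025]])
edge('t13.png','top',f[0],f[1],.025,-1)                     # bar front top edge
edge('t0.png','top',a((57,305)),a((460,328)),.025,-1)
edge('s13.png','scene',z((140,92)),z((367,362)),.025,-1);edge('s13.png','scene',z((140,92)),z((367,362)),.025,1)
E
```

```text
t0.png top 70 yaw -0.1458 x at y=.12,0,-.12 [0.6363 0.6187 0.6011] rms 0.0009
s0.png scene 1 yaw 1.1091 x at y=.12,0,-.12 [0.0543 0.2955 0.5367] rms 0.0
s0.png scene 63 yaw -0.1462 x at y=.12,0,-.12 [0.6374 0.6198 0.6021] rms 0.001
t13.png top 68 yaw -0.1436 x at y=.12,0,-.12 [0.61   0.5927 0.5753] rms 0.0009
t0.png top 70 yaw -0.0332 x at y=.12,0,-.12 [0.4991 0.4952 0.4912] rms 0.001
s13.png scene 69 yaw -0.1442 x at y=.12,0,-.12 [0.611  0.5936 0.5761] rms 0.0011<stdin>:14: RankWarning: Polyfit may be poorly conditioned
<stdin>:14: RankWarning: Polyfit may be poorly conditioned
<stdin>:14: RankWarning: Polyfit may be poorly conditioned
Traceback (most recent call last):
  File "h.py", line 9, in ray
    k,D,T=K(n); u=cv2.undistortPoints(np.array(px,float).reshape(-1,1,2),k,D).reshape(-1,2)
                  ~~~~~~~~~~~~~~~~~~~^^^^^^^^^^^^^^^^^^^^^^^^^^^^^^^^^^^^^^^^
cv2.error: OpenCV(4.12.0) /io/opencv/modules/calib3d/src/undistort.dispatch.cpp:347: error: (-215:Assertion failed) CV_IS_MAT(_src) && CV_IS_MAT(_dst) && (_src->rows == 1 || _src->cols == 1) && (_dst->rows == 1 || _dst->cols == 1) && _src->cols + _src->rows - 1 == _dst->rows + _dst->cols - 1 && (CV_MAT_TYPE(_src->type) == CV_32FC2 || CV_MAT_TYPE(_src->type) == CV_64FC2) && (CV_MAT_TYPE(_dst->type) == CV_32FC2 || CV_MAT_TYPE(_dst->type) == CV_64FC2) in function 'cvUndistortPointsInternal'
```

Both cameras agree. The fence yaw is -0.146 and the bar yaw -0.144, and the bar's front face is 25.8 mm from the fence, against a bar width of 25 mm. So it's seated, with its centre at about y = 6 mm.

```bash
python3 -c "
from workcell import bot
print(bot.job_done())"
```

```text
the job is handed in; nothing more can be done
None
```

I handed the job in with the bar lying flat against the back fence, between the stops and behind the post: parallel within about 0.002 rad, gap under 1 mm, finished in about 17 of the 72 s; the judge gave no verdict.

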